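# Set the soldering board square in the corner stop

## Task

Push the large soldering board along the bench into the corner of the steel angle stop, so that one long edge lies flush along the long bar and one short edge is up against the short bar. Only push it: it must stay flat on the bench and never be lifted. Leave the small brick, the tub and the jar where they are.

Things in the scene. Friction and masses are not known exactly. Their poses are not given: they have to be found in the camera images.
- board: Large soldering board: a pale refractory slab, 100 (its x) x 130 (its y) x 25 mm thick, flat and loose on the bench, 0.2 to 0.45 kg; slides with plain friction (about 1 to 6 N). Origin: centre of its underside; z up. Starts short of the stop, to its right as the robot sees it, its long sides within 45 degrees of the long bar. Either long edge may end at the bar (a half turn makes no difference).
- stop: Steel angle stop: two bars 16 mm wide, 10 mm high, fixed to the bench as an L. Origin: inner corner of the L at bench height, z up. Its x points away from the robot within 20 degrees. Long (far) bar: inner face x = 0, runs 180 mm along -y. Short (left) bar: inner face y = 0, runs 90 mm along -x. The board sits home with its centre at x = -50, y = -65 mm in this frame, its y axis parallel to the stop's.
- small_brick: Bystander: a small brick of the same pale material, 80 x 45 x 30 mm, loose, at the far right of the work. Origin: centre of its underside. Leave it alone.
- tub: Bystander: an open white plastic tub, 80 mm across and 50 mm high, loose, on the left of the work. Origin: centre of its underside. Leave it alone.
- jar: Bystander: a closed amber glass jar, 56 mm across and 60 mm high, loose, on the left of the work. Origin: centre of its underside. Leave it alone.
Things that resemble listed ones, but are neither listed nor needed, are in the scene too. Leave any pink or red look-alike of the stop alone.

How it is judged:
At the end, for the whole second after the job is handed in: The board lies flat and at rest in the corner of the stop: its centre within 4 mm of the fully home place along each of the stop's two directions, its long edges parallel to the long bar within 0.05 rad (3 degrees) (x of board in the frame of stop between -0.054 and -0.045 m and y of board in the frame of stop between -0.069 and -0.06 m and angle between the y axis of board and the y axis of stop, either way round below 0.05 rad and height (world z) of board below 0.004 m and angle between board's own z axis and vertical below 0.04 rad and linear speed of board below 0.01 m/s); the robot touches nothing.
It fails at once if the board is lifted off the bench (more than 8 mm) or tipped (more than 0.12 rad) (height (world z) of board above 0.008 m or angle between board's own z axis and vertical above 0.12 rad).
It fails at once if a bystander (small brick, tub or jar) is moved more than 15 mm or tipped over (distance of any of small_brick, tub, jar from where it was at the start of the episode above 0.015 m or angle between any of small_brick, tub, jar's own z axis and vertical above 0.35 rad).
It also fails if it takes over 67 s, if anything falls off the work surface, if the arm or the gripper's body presses on something with over 40 N, if the wrist force passes 120 N, or if a joint passes its speed limit or range.

## Robot

A 7-joint arm with a two-finger parallel gripper is mounted at the origin on the work surface. World frame = base frame: x ahead of the robot, y to its left, z up, the work surface at z = 0. Lengths are in m, angles in rad, forces in N, time in s.
With the tool pointing down it reaches from about 0.35 to 0.9 m from the base axis. Payload 8.1 kg.
Tool frame: the origin (TCP) lies between the finger pads; the fingertips stand ahead of it and the grasp point (between the pads) is the TCP (arm.nose_length is the z of the fingertips in the tool frame, in m); z points along the fingers, y is the line along which they close (so a half turn about z gives the same grasp; the last joint's range is limited). The gripper opens to 92 mm and grips with 3 to 60 N. Pads are 19 mm wide; open, the fingers measure 130 mm over their backs; the gripper's body (75 mm by 190 mm) begins 47 mm behind the grasp point.
Start: joints at [-1.231, 0.434, 0.025, 1.573, -0.012, 1.134, -0.075], TCP at [0.268, 0.565, 0.246] pointing down, gripper open.
Joint ranges: [-2.62, 2.62], [-0.44, 2.09], [-1.27, 1.32], [0.08, 2.57], [-1.32, 4.46], [0.12, 2], [-2.74, 2.74]. Speed limits (rad/s): [2.22, 2.22, 3.01, 3.01, 3.14, 3.14, 3.14].

## Interface

Orientations are given as a rotation vector (axis times angle).
In Python, from cell import sensors, optics, arm gives the robot as it stands.
- The arm moves only by the tool arm_command, never from a script. Its argument "deltas" is one flat list of numbers, 7 for each row, row after row: the turn, a rotation vector about the world's x, y, z as a fraction of full scale, then the shift along the world's x, y, z as a fraction of full scale, then the finger opening in mm, from 0 to 91.8. In form: [wx, wy, wz, dx, dy, dz, fingers, wx, wy, wz, dx, dy, dz, fingers, ...]. A call has 1 to 20 rows; each row is the pose to reach, as a shift and turn from the pose commanded when the call began; what a row does not reach only later rows make up. Full scale, the value 1, is 1 m for a shift and 90 degrees for a turn. A row lasts 1/10 s, in which the tool goes at most 50 mm and 8.59 degrees, less where a joint would pass 70% of its speed; a pose out of reach is approached as far as the arm can. A call with a number of a shift or a turn outside -1 to 1 is refused whole. A call with a gripper value outside its range is refused whole. The fingers move at their own pace and stop on an object; "force" is the grip in N (left out, the last holds). Time passes only in rows, so rows that repeat a pose let the fingers close. It gives the time, the measured TCP pose, the force, the opening and the grip force at its end, in the units of the state.
- sensors.observe(): the state, without advancing time (a new reading comes with each control period).
- optics.get_image(name): name is "scene" or "top"; returns the picture (480x640x3 uint8, blue, green, red); there is no depth.
- optics.calibration(name): a dict with "camera_matrix" (3x3 intrinsics, pixels), "D" ([k1, k2, p1, p2, k3] as OpenCV has them; the pictures are not rectified), "rvec" (rotation vector, rad) and "tvec" (3), from world to camera coordinates, as OpenCV has them. Camera axes: x right, y down, z forward; pixel columns grow to the right and rows downward; lengths in m; the calibration is good to about 2 mm. A picture is of the moment at which its call begins. calibration takes no time and is no camera call.
- arm.sign_off(): hands the job in; it is judged then, once.
The state is a dict: "clock": time; "joints": joint angles; "dq": joint speeds; "joint_efforts": joint torques, N m; "position": TCP position; "ee_rot": TCP orientation; "force": force on the tool from outside, world axes, zero at the start; "ft_torque": the same for the moment, N m; "width": opening from 0.0 (shut) to 1.0 (fully open); "gripper_force": force on a finger pad.
Only numpy, scipy, OpenCV 4.12 (cv2) and the standard library are available. Lean on these libraries where they do the work, as an engineer would, in place of code of your own. Each camera call takes 0.05 s, during which the arm holds its last target. There are 200 camera calls.

## Working session

There is one attempt and no reset: what is moved stays moved. The work goes in short steps, Python scripts to look and compute and a tool call to move; the robot and the scene stay as the last step left them, time stands still between calls to the robot, and variables do not carry over. Pictures are saved under pics/ and viewed, at most 10 in all, crops included, and the job is handed in when it is done.

Besides the shell and the picture viewer there is one more tool, called after ">>>" as a command line: name --argument value ..., lists and objects as JSON in quotes. arm_command: Moves the arm, as the interface text tells. Its arguments: {"type":"object","properties":{"deltas":{"type":"array","items":{"type":"number"}},"force":{"type":"number"}},"required":["deltas"]}

```bash
mkdir -p pics; python3 - <<'E'
from cell import sensors, optics, arm
import cv2
for n in("scene","top"):
    cv2.imwrite(f"pics/{n}0.png",optics.get_image(n)); c=optics.calibration(n); print(n,c)
s=sensors.observe(); print(s, arm.nose_length)
E
```

```text
scene {'camera_matrix': array([[553.1063518 ,   0.        , 317.22413596],
       [  0.        , 553.1063518 , 239.75822982],
       [  0.        ,   0.        ,   1.        ]]), 'D': array([-0.16940463,  0.        ,  0.        ,  0.        ,  0.        ]), 'rvec': array([ 2.42552216,  0.91478781, -0.28167078]), 'tvec': array([-0.38173964, -0.21167074,  1.47964403])}
top {'camera_matrix': array([[438.19278527,   0.        , 316.12352809],
       [  0.        , 438.19278527, 238.80772639],
       [  0.        ,   0.        ,   1.        ]]), 'D': array([-0.07837279,  0.        ,  0.        ,  0.        ,  0.        ]), 'rvec': array([ 2.19912997, -1.98031611,  0.22319965]), 'tvec': array([0.01232362, 0.47744654, 0.75282548])}
{'clock': 0.1, 'joints': array([-1.23060755,  0.43514708,  0.02494438,  1.57398792, -0.01159049,
        1.13401606, -0.07512018]), 'dq': array([-0.00055594, -0.00306219,  0.00027027, -0.00296886, -0.00014793,
       -0.00097474, -0.00027017]), 'joint_efforts': array([ 3.71523318e-03, -6.69128537e+01,  9.88498628e-01, -3.15142465e+01,
       -6.05093362e-02,  3.75550962e-02,  1.41604275e-05]), 'position': array([0.26763689, 0.56432098, 0.245034  ]), 'ee_rot': array([-6.89911833e-01, -3.06470942e+00,  2.20091023e-03]), 'force': array([-0.30870586,  0.05290691,  0.7741845 ]), 'ft_torque': array([ 0.01930898, -0.01653497,  0.00137446]), 'gripper_force': 0.0, 'width': 1.000947774096154} 0.019
```

View pics/top0.png

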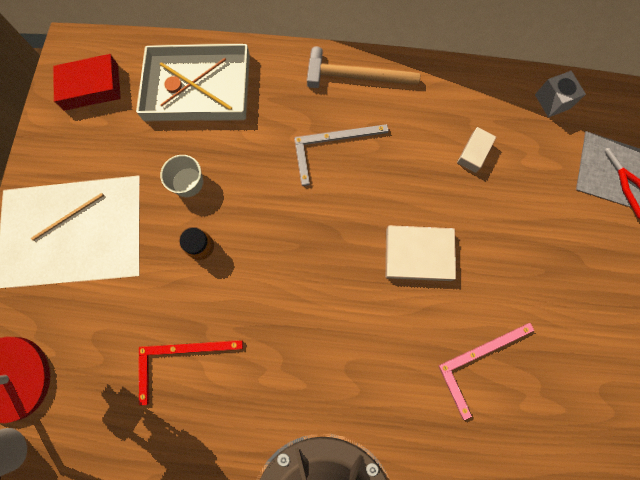

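View pics/scene0.png

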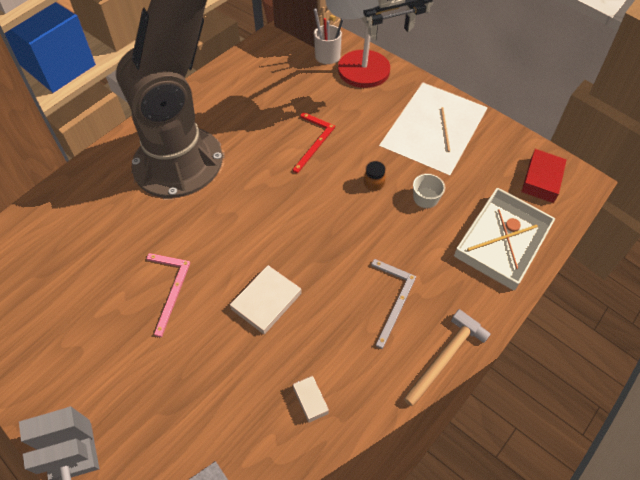

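The top view shows the steel stop with its inner corner near (304,146), its long bar running to (388,128) and its short bar to (306,184). The board is at about (421,253), the small brick at (477,150), the tub at (182,176) and the jar at (195,242). The scene view shows the same: board at (266,299), stop corner at (410,277).

```bash
cat > h.py <<'E'
from cell import sensors, optics, arm
import cv2, numpy as np
def ray(n,px):
    c=optics.calibration(n); R=cv2.Rodrigues(c["rvec"])[0]
    u=cv2.undistortPoints(np.float64(px).reshape(-1,1,2),c["camera_matrix"],c["D"]).reshape(-1,2)
    return -R.T@c["tvec"], np.c_[u,np.ones(len(u))]@R
def plane(n,px,z):
    o,d=ray(n,px); return o+d*((z-o[2])/d[:,2])[:,None]
def tri(p1,p2):
    (o1,d1),(o2,d2)=ray("top",p1),ray("scene",p2); out=[]
    for a,b in zip(d1,d2):
        t=np.linalg.lstsq(np.c_[a,-b],o2-o1,rcond=None)[0]; out.append((o1+a*t[0]+o2+b*t[1])/2)
    return np.array(out)
def blob(m,seed):
    _,l=cv2.connectedComponents(m); w=l[seed[1]-3:seed[1]+4,seed[0]-3:seed[0]+4].ravel(); w=w[w>0]
    return np.uint8(l==np.bincount(w).argmax())*255
def quad(img,seed):
    hsv=cv2.cvtColor(img,cv2.COLOR_BGR2HSV)
    m=blob(cv2.inRange(hsv,(0,0,195),(40,85,255)),seed)
    c=max(cv2.findContours(m,0,1)[0],key=cv2.contourArea); c=cv2.convexHull(c)
    for e in np.arange(.01,.15,.005):
        q=cv2.approxPolyDP(c,e*cv2.arcLength(c,True),True)
        if len(q)==4: break
    return q.reshape(-1,2)
E
python3 - <<'E'
from h import *
np.set_printoptions(precision=4,suppress=True)
T,S=cv2.imread("pics/top0.png"),cv2.imread("pics/scene0.png")
for nm,a,b in(("board",(421,253),(266,299)),("brick",(478,145),(309,395))):
    qt,qs=quad(T,a),quad(S,b); print(nm,qt.tolist(),qs.tolist())
    wt,ws=plane("top",qt,.025),plane("scene",qs,.025)
    i=[np.argmin(np.linalg.norm(ws-w,axis=1)) for w in wt]
    print(tri(qt,qs[i])); print(wt,wt.mean(0)[:2],[np.linalg.norm(wt[k]-wt[k-1]) for k in range(4)])
for n,I,seed in(("top",T,(350,133)),("scene",S,(395,310))):
    hsv=cv2.cvtColor(I,cv2.COLOR_BGR2HSV)
    m=blob(cv2.inRange(hsv,(0,0,110),(180,60,255)),seed)
    ys,xs=np.nonzero(m); w=plane(n,np.c_[xs,ys],.010)[:,:2]
    print(n,len(xs),xs.min(),xs.max(),ys.min(),ys.max())
    h=cv2.convexHull(np.float32(w)); print(cv2.minEnclosingTriangle(h)[1].reshape(-1,2))
    np.save(f"stop_{n}.npy",w)
for nm,p in(("tub",(182,176)),("jar",(195,242))): print(nm,plane("top",[p],.05))
E
```

```text
board [[388, 227], [452, 228], [454, 278], [387, 275]] [[269, 266], [300, 290], [263, 329], [230, 304]]
[[ 0.5212 -0.073   0.0161]
 [ 0.5292 -0.1976  0.0236]
 [ 0.432  -0.2041  0.0245]
 [ 0.4265 -0.0764  0.0207]]
[[ 0.5182 -0.0725  0.025 ]
 [ 0.5293 -0.1966  0.025 ]
 [ 0.432  -0.2039  0.025 ]
 [ 0.4248 -0.077   0.025 ]] [ 0.4761 -0.1375] [np.float64(0.09347372812211549), np.float64(0.12462378027151479), np.float64(0.09754513598136073), np.float64(0.12712839074611113)]
brick [[477, 127], [494, 136], [480, 166], [460, 157]] [[312, 376], [327, 410], [309, 418], [294, 384]]
[[ 0.7494 -0.2417  0.0283]
 [ 0.7333 -0.2775  0.0281]
 [ 0.6631 -0.2468  0.0305]
 [ 0.679  -0.208   0.0268]]
[[ 0.7512 -0.2429  0.025 ]
 [ 0.7349 -0.2787  0.025 ]
 [ 0.6648 -0.2498  0.025 ]
 [ 0.6798 -0.2086  0.025 ]] [ 0.7077 -0.245 ] [np.float64(0.07923764353368039), np.float64(0.039267889517854135), np.float64(0.07582739933330761), np.float64(0.043846403075551016)]
top 822 295 387 125 184
[[ 0.7509 -0.0815]
 [ 0.5876  0.1024]
 [ 0.6943  0.1305]]
scene 757 372 415 259 347
[[ 0.6967  0.1328]
 [ 0.7537 -0.0859]
 [ 0.5882  0.1044]]
tub [[0.5722 0.3344 0.05  ]]
jar [[0.4452 0.2865 0.05  ]]
```

```bash
python3 - <<'E'
from h import *
np.set_printoptions(precision=4,suppress=True)
for n in("top","scene"):
    w=np.load(f"stop_{n}.npy")
    a=np.radians(-90+14); x,y=np.array([.70,.13]),0
    yaw=np.arctan2(.2123,.0551) # rough; refined below
    C=np.array([.675,.108]); yaw=-np.arctan2(-.055,.212)*-1+0
    yaw=np.arctan2(.2123,-.0551)-np.pi/2
    for k in range(5):
        ex=np.array([np.cos(yaw),np.sin(yaw)]); ey=np.array([-ex[1],ex[0]])
        q=np.c_[(w-C)@ex,(w-C)@ey]
        L=q[(q[:,1]<-.02)&(q[:,0]>-.015)]; S=q[(q[:,0]<-.015)&(q[:,1]>-.03)]
        pl=np.polyfit(L[:,1],L[:,0],1); ps=np.polyfit(S[:,0],S[:,1],1)
        cx=pl[1]-.008; cy=np.median(S[:,1])-.008
        C=C+cx*ex+cy*ey; yaw-=np.arctan(pl[0])
    print(n,"corner",C,"yaw",yaw,"short slope",ps[0],"ends",q.min(0),q.max(0),len(L),len(S), "Lwid",np.percentile(L[:,0],[2,98]),"Swid",np.percentile(S[:,1],[2,98]))
    home=C-.05*ex-.065*ey; print("home",home)
T=cv2.imread("pics/top0.png"); S=cv2.imread("pics/scene0.png")
for n,I,s in(("top",T,(421,253)),("scene",S,(266,299))):
    m=blob(cv2.inRange(cv2.cvtColor(I,cv2.COLOR_BGR2HSV),(0,0,195),(40,85,255)),s)
    ys,xs=np.nonzero(m); w=plane(n,np.c_[xs,ys],.025)[:,:2]
    print(n,cv2.minAreaRect(np.float32(w)*1000))
E
```

```text
top corner [0.6829 0.1119] yaw 0.2630271320052516 short slope -0.002060053116709479 ends [-0.0893 -0.1785] [0.0158 0.0155] 455 226 Lwid [0.001  0.0154] Swid [0.0008 0.0152]
home [0.6515 0.0362]
scene corner [0.6849 0.1125] yaw 0.2574055408215456 short slope 0.015353832151099242 ends [-0.0899 -0.1802] [0.0164 0.0167] 450 183 Lwid [0.     0.0159] Swid [0.0003 0.0164]
home [0.6531 0.0369]
top ((476.51617431640625, -138.11505126953125), (98.48451232910156, 129.7597198486328), 3.357635021209717)
scene ((479.6090087890625, -138.0850830078125), (102.86573791503906, 129.21762084960938), 2.786647319793701)
```

>>> arm_command --deltas '[0, 0, -0.552, 0.233, -0.806, -0.12, 50, 0, 0, -0.552, 0.233, -0.806, -0.12, 50, 0, 0, -0.552, 0.233, -0.806, -0.12, 50, 0, 0, -0.552, 0.233, -0.806, -0.12, 50, 0, 0, -0.552, 0.233, -0.806, -0.12, 50, 0, 0, -0.552, 0.233, -0.806, -0.12, 50, 0, 0, -0.552, 0.233, -0.806, -0.12, 50, 0, 0, -0.552, 0.233, -0.806, -0.12, 50, 0, 0, -0.552, 0.233, -0.806, -0.12, 50, 0, 0, -0.552, 0.233, -0.806, -0.12, 50, 0, 0, -0.552, 0.233, -0.806, -0.12, 50, 0, 0, -0.552, 0.233, -0.806, -0.12, 50, 0, 0, -0.552, 0.233, -0.806, -0.12, 50, 0, 0, -0.552, 0.233, -0.806, -0.12, 50, 0, 0, -0.552, 0.233, -0.806, -0.12, 50, 0, 0, -0.552, 0.233, -0.806, -0.12, 50, 0, 0, -0.552, 0.233, -0.806, -0.12, 50, 0, 0, -0.552, 0.233, -0.806, -0.12, 50, 0, 0, -0.552, 0.233, -0.806, -0.12, 50, 0, 0, -0.552, 0.233, -0.806, -0.12, 50]'

```text
clock: 2.1
position: [0.5005, -0.24, 0.1254]
ee_rot: [-1.912, -2.491, -0.001]
force: [0.8, 1.1, -0.7]
width: 0.544
gripper_force: 0.0
```

>>> arm_command --deltas '[0, 0, 0, 0, -0.002, -0.04, 50, 0, 0, 0, 0, -0.002, -0.08, 50, 0, 0, 0, 0, -0.002, -0.1, 50, 0, 0, 0, 0, -0.002, -0.1, 50, 0, 0, 0, 0, -0.002, -0.1, 50]'

```text
clock: 2.6
position: [0.5011, -0.2422, 0.0263]
ee_rot: [-1.911, -2.493, -0.001]
force: [0.6, -0.7, 0.5]
width: 0.542
gripper_force: 0.0
```

```bash
python3 - <<'E'
from h import *
cv2.imwrite("pics/top1.png",optics.get_image("top")[80:380,200:600])
E
```

```text
(no output)
```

View pics/top1.png

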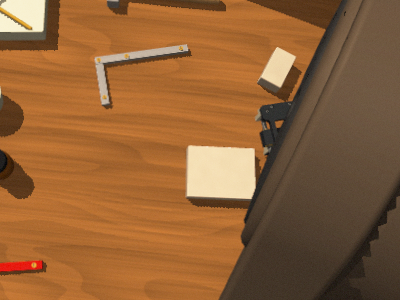

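The crop shows the gripper at (265,130), just right of the board at (221,172), with the brick clear. Next I push toward the short bar's direction.

>>> arm_command --deltas '[0, 0, 0, -0.003, 0.01, 0, 50, 0, 0, 0, -0.005, 0.02, 0, 50, 0, 0, 0, -0.008, 0.03, 0, 50, 0, 0, 0, -0.01, 0.039, 0, 50, 0, 0, 0, -0.013, 0.048, 0, 50, 0, 0, 0, -0.015, 0.058, 0, 50, 0, 0, 0, -0.018, 0.068, 0, 50, 0, 0, 0, -0.021, 0.077, 0, 50, 0, 0, 0, -0.023, 0.087, 0, 50, 0, 0, 0, -0.026, 0.097, 0, 50, 0, 0, 0, -0.028, 0.106, 0, 50, 0, 0, 0, -0.031, 0.116, 0, 50, 0, 0, 0, -0.033, 0.125, 0, 50, 0, 0, 0, -0.036, 0.135, 0, 50, 0, 0, 0, -0.037, 0.14, 0, 50, 0, 0, 0, -0.038, 0.143, 0, 50, 0, 0, 0, -0.038, 0.143, 0, 50, 0, 0, 0, -0.038, 0.143, 0, 50]'

```text
clock: 4.45
position: [0.4622, -0.0997, 0.0255]
ee_rot: [-1.912, -2.491, 0.0]
force: [-0.5, 0.0, -0.3]
width: 0.545
gripper_force: 0.0
```

```bash
cat >> h.py <<'E'
C=np.array([.684,.1122]);YAW=.260
EX=np.array([np.cos(YAW),np.sin(YAW)]);EY=np.array([-EX[1],EX[0]])
def inst(p): return np.round([(p[:2]-C)@EX,(p[:2]-C)@EY],4)
def look(tag):
    print("tcp in stop",inst(sensors.observe()["position"]))
    for n in("top","scene"):
        I=optics.get_image(n); cv2.imwrite(f"pics/{n}_{tag}.png",I)
        m=cv2.inRange(cv2.cvtColor(I,cv2.COLOR_BGR2HSV),(0,0,195),(40,85,255))
        k,l,st,ce=cv2.connectedComponentsWithStats(m)
        for i in range(1,k):
            if st[i,4]<600: continue
            ys,xs=np.nonzero(l==i); w=plane(n,np.c_[xs,ys],.025)
            c=w.mean(0)
            if .35<c[0]<.72 and -.21<c[1]<.15:
                q=np.float32([inst(p) for p in w])*1000; print(n,st[i,4],cv2.minAreaRect(q),np.round(q.mean(0),1))
E
python3 -c "
from h import *
look('a')"
```

```text
tcp in stop [-0.2688 -0.1478]
scene 738 ((-265.0576477050781, -40.31097412109375), (83.69683837890625, 70.41322326660156), 0.8107021450996399) [-259.4  -38.9]
scene 702 ((-34.1274528503418, -87.7950210571289), (191.9249725341797, 104.90650939941406), 89.9493408203125) [ -3.3 -65.4]
```

>>> arm_command --deltas '[0, 0, 0, 0.004, -0.015, 0, 50, 0, 0, 0, 0.004, -0.015, 0.02, 50, 0, 0, 0, 0.004, -0.015, 0.1, 50, 0, 0, 0, 0.004, -0.015, 0.1, 50, 0, 0, -1, -0.093, 0.055, 0.1, 50, 0, 0, -1, -0.093, 0.055, 0.1, 50, 0, 0, -1, -0.093, 0.055, 0.1, 50, 0, 0, -1, -0.093, 0.055, 0.1, 50, 0, 0, -1, -0.093, 0.055, 0.1, 50, 0, 0, -1, -0.093, 0.055, 0.1, 50, 0, 0, -1, -0.093, 0.055, 0.1, 50, 0, 0, -1, -0.093, 0.055, 0.1, 50, 0, 0, -1, -0.093, 0.055, 0.1, 50, 0, 0, -1, -0.093, 0.055, 0.1, 50, 0, 0, -1, -0.093, 0.055, 0.1, 50, 0, 0, -1, -0.093, 0.055, 0.1, 50, 0, 0, -1, -0.093, 0.055, 0.1, 50, 0, 0, -1, -0.093, 0.055, 0.1, 50, 0, 0, -1, -0.093, 0.055, 0.1, 50]'

```text
clock: 6.45
position: [0.3698, -0.0453, 0.1258]
ee_rot: [-3.114, -0.41, -0.0]
force: [-0.3, 0.4, 0.6]
width: 0.543
gripper_force: 0.0
```

```bash
python3 -c "
from h import *
look('b')"
```

```text
tcp in stop [-0.3441 -0.0714]
top 823 ((-261.0499572753906, -41.45000076293945), (61.49999237060547, 70.69998931884766), -0.0) [-255.5  -33.8]
scene 2114 ((-275.3999938964844, -71.54999542236328), (104.99998474121094, 131.6999969482422), 0.0) [-275.   -71.9]
scene 665 ((-33.41386795043945, -87.64676666259766), (191.50328063964844, 102.83839416503906), 89.7303695678711) [ -3.5 -64.8]
```

View pics/scene_b.png

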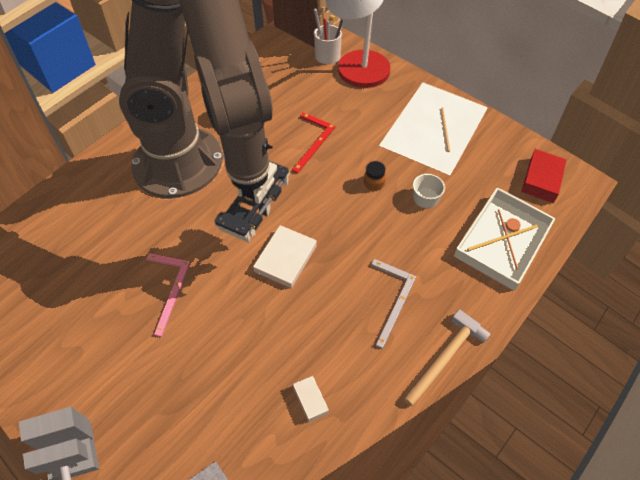

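Scene view: board at (285,257), aligned with the stop, about 6 mm clear of the short bar line; the gripper is behind its near edge at (252,205).

>>> arm_command --deltas '[0, 0, 0, -0.012, -0.003, 0, 50, 0, 0, 0, -0.012, -0.003, -0.04, 50, 0, 0, 0, -0.012, -0.003, -0.08, 50, 0, 0, 0, -0.012, -0.003, -0.1, 50, 0, 0, 0, -0.012, -0.003, -0.1, 50, 0, 0, 0, -0.012, -0.003, -0.1, 50]'

```text
clock: 7.15
position: [0.3571, -0.0488, 0.0262]
ee_rot: [3.115, 0.407, -0.002]
force: [0.1, 0.2, 0.5]
width: 0.542
gripper_force: 0.0
```

>>> arm_command --deltas '[0, 0, 0, 0.012, 0.003, 0, 50, 0, 0, 0, 0.023, 0.006, 0, 50, 0, 0, 0, 0.035, 0.009, 0, 50, 0, 0, 0, 0.046, 0.012, 0, 50, 0, 0, 0, 0.058, 0.0155, 0, 50, 0, 0, 0, 0.07, 0.0185, 0, 50, 0, 0, 0, 0.081, 0.0215, 0, 50, 0, 0, 0, 0.093, 0.025, 0, 50, 0, 0, 0, 0.104, 0.028, 0, 50, 0, 0, 0, 0.116, 0.031, 0, 50, 0, 0, 0, 0.128, 0.034, 0, 50, 0, 0, 0, 0.139, 0.037, 0, 50, 0, 0, 0, 0.151, 0.04, 0, 50, 0, 0, 0, 0.162, 0.043, 0, 50, 0, 0, 0, 0.174, 0.046, 0, 50, 0, 0, 0, 0.186, 0.0495, 0, 50, 0, 0, 0, 0.197, 0.0525, 0, 50, 0, 0, 0, 0.209, 0.0555, 0, 50, 0, 0, 0, 0.216, 0.0575, 0, 50, 0, 0, 0, 0.216, 0.0575, 0, 50]'

```text
clock: 9.15
position: [0.5756, 0.0098, 0.0258]
ee_rot: [3.114, 0.41, 0.003]
force: [-0.9, -0.6, 0.5]
width: 0.545
gripper_force: 0.0
```

```bash
python3 -c "
from h import *
look('c')"
```

```text
tcp in stop [-0.1311 -0.0711]
scene 2787 ((-47.67713928222656, -87.77349853515625), (191.8825225830078, 131.93873596191406), 89.9207534790039) [-47.9 -69.7]
```

View pics/scene_c.png

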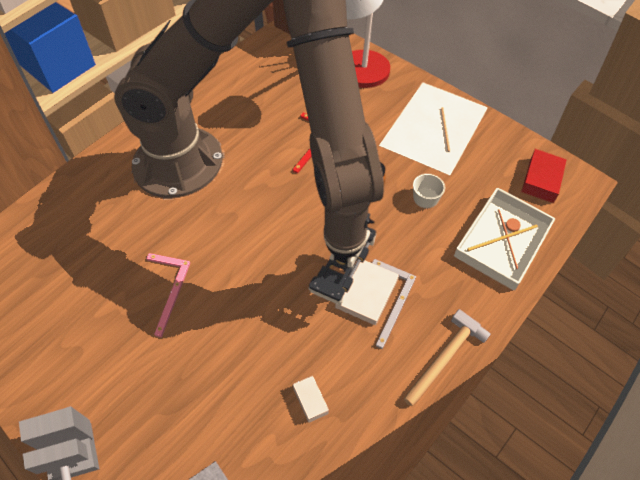

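The board at (368,290) is close to the long bar and beside the short bar, still aligned. I'll push gently until it makes contact.

>>> arm_command --deltas '[0, 0, 0, 0.005, 0.0013, 0, 50, 0, 0, 0, 0.01, 0.0026, 0, 50, 0, 0, 0, 0.014, 0.0037, 0, 50, 0, 0, 0, 0.017, 0.0045, 0, 50, 0, 0, 0, 0.017, 0.0045, 0, 50]'

```text
clock: 9.75
position: [0.5913, 0.0139, 0.0257]
ee_rot: [3.115, 0.409, 0.001]
force: [-0.1, 0.0, 0.1]
width: 0.543
gripper_force: 0.3
```

>>> arm_command --deltas '[0, 0, 0, 0.002, 0.0005, 0, 50, 0, 0, 0, 0.004, 0.001, 0, 50, 0, 0, 0, 0.005, 0.0013, 0, 50, 0, 0, 0, 0.005, 0.0013, 0, 50]'

```text
clock: 10.15
position: [0.5953, 0.0149, 0.0257]
ee_rot: [-3.115, -0.408, 0.002]
force: [-4.4, -1.4, 2.9]
width: 0.547
gripper_force: 2.6
```

>>> arm_command --deltas '[0, 0, 0, 0.001, 0.0003, 0, 50, 0, 0, 0, 0.002, 0.0005, 0, 50, 0, 0, 0, 0.002, 0.0005, 0, 50, 0, 0, 0, 0.002, 0.0005, 0, 50]'

```text
clock: 10.55
position: [0.5954, 0.0149, 0.0256]
ee_rot: [-3.114, -0.407, 0.007]
force: [-11.6, -0.9, 10.7]
width: 0.545
gripper_force: 6.1
```

>>> arm_command --deltas '[0, 0, 0, -0.02, -0.005, 0, 50, 0, 0, 0, -0.02, -0.005, 0.02, 50, 0, 0, 0, -0.02, -0.005, 0.1, 50, 0, 0, 0, -0.02, -0.005, 0.1, 50, 0, 0, 1, 0.078, -0.084, 0.1, 50, 0, 0, 1, 0.078, -0.084, 0.1, 50, 0, 0, 1, 0.078, -0.084, 0.1, 50, 0, 0, 1, 0.078, -0.084, 0.1, 50, 0, 0, 1, 0.078, -0.084, 0.1, 50, 0, 0, 1, 0.078, -0.084, 0.1, 50, 0, 0, 1, 0.078, -0.084, 0.1, 50, 0, 0, 1, 0.078, -0.084, 0.1, 50, 0, 0, 1, 0.078, -0.084, 0.1, 50, 0, 0, 1, 0.078, -0.084, 0.1, 50, 0, 0, 1, 0.078, -0.084, 0.1, 50, 0, 0, 1, 0.078, -0.084, 0.1, 50, 0, 0, 1, 0.078, -0.084, 0.1, 50, 0, 0, 1, 0.078, -0.084, 0.1, 50]'

```text
clock: 12.35
position: [0.6761, -0.0684, 0.1257]
ee_rot: [1.916, 2.489, 0.0]
force: [0.2, 0.0, 0.7]
width: 0.543
gripper_force: 0.0
```

```bash
python3 -c "
from h import *
look('d')"
```

```text
tcp in stop [-0.0541 -0.1725]
```

View pics/scene_d.png

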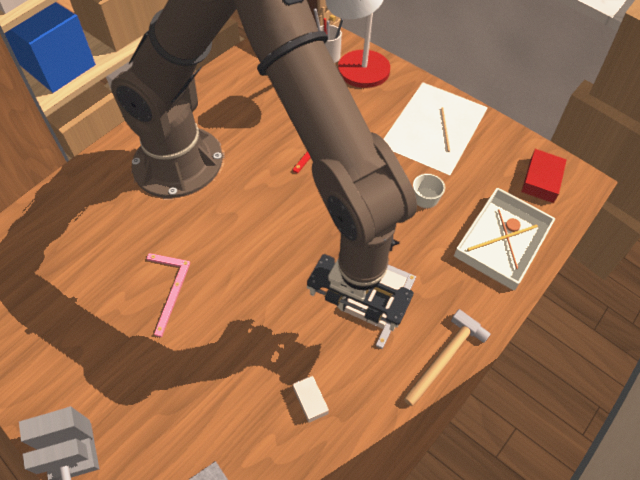

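The gripper hovers to the right of the board at about (362,290), the board lies against the long bar, and the brick (311,398) is untouched. Next I descend and push along the bar.

>>> arm_command --deltas '[0, 0, 0, 0, 0, -0.04, 50, 0, 0, 0, 0, 0, -0.08, 50, 0, 0, 0, 0, 0, -0.1, 50, 0, 0, 0, 0, 0, -0.1, 50, 0, 0, 0, -0.003, 0.01, -0.1, 50, 0, 0, 0, -0.005, 0.018, -0.1, 50, 0, 0, 0, -0.006, 0.023, -0.1, 50, 0, 0, 0, -0.007, 0.026, -0.1, 50, 0, 0, 0, -0.0075, 0.028, -0.1, 50, 0, 0, 0, -0.0075, 0.028, -0.1, 50]'

```text
clock: 13.45
position: [0.6695, -0.0414, 0.027]
ee_rot: [1.912, 2.488, 0.001]
force: [2.1, -2.6, 2.2]
width: 0.547
gripper_force: 2.0
```

>>> arm_command --deltas '[0, 0, 0, -0.0005, 0.002, 0, 50, 0, 0, 0, -0.001, 0.004, 0, 50, 0, 0, 0, -0.0013, 0.005, 0, 50, 0, 0, 0, -0.0013, 0.005, 0, 50]'

```text
clock: 13.85
position: [0.6678, -0.0377, 0.0264]
ee_rot: [1.914, 2.487, -0.001]
force: [2.2, -6.4, 3.3]
width: 0.547
gripper_force: 3.4
```

>>> arm_command --deltas '[0, 0, 0, -0.0003, 0.001, 0, 50, 0, 0, 0, -0.0005, 0.002, 0, 50, 0, 0, 0, -0.0005, 0.002, 0, 50, 0, 0, 0, -0.0005, 0.002, 0, 50]'

```text
clock: 14.25
position: [0.6676, -0.0376, 0.0265]
ee_rot: [1.915, 2.485, -0.003]
force: [4.7, -10.2, 1.8]
width: 0.547
gripper_force: 5.7
```

>>> arm_command --deltas '[0, 0, 0, 0.005, -0.02, 0, 50, 0, 0, 0, 0.005, -0.02, 0.02, 50, 0, 0, 0, 0.005, -0.02, 0.07, 50, 0, 0, 0, 0.005, -0.02, 0.12, 50, 0, 0, 0, 0.005, -0.02, 0.15, 50, 0, 0, 0, -0.25, -0.3, 0.15, 50, 0, 0, 0, -0.25, -0.3, 0.15, 50, 0, 0, 0, -0.25, -0.3, 0.15, 50, 0, 0, 0, -0.25, -0.3, 0.15, 50, 0, 0, 0, -0.25, -0.3, 0.15, 50, 0, 0, 0, -0.25, -0.3, 0.15, 50, 0, 0, 0, -0.25, -0.3, 0.15, 50, 0, 0, 0, -0.25, -0.3, 0.15, 50, 0, 0, 0, -0.25, -0.3, 0.15, 50, 0, 0, 0, -0.25, -0.3, 0.15, 50]'

```text
clock: 15.75
position: [0.4162, -0.3331, 0.1756]
ee_rot: [-1.915, -2.489, -0.001]
force: [1.0, 0.6, 0.2]
width: 0.546
gripper_force: 0.0
```

```bash
python3 - <<'E'
from h import *
look('e')
I=cv2.imread("pics/top_e.png")[90:240,260:460]; cv2.imwrite("pics/top_e_c.png",cv2.resize(I,None,fx=4,fy=4))
E
```

```text
tcp in stop [-0.3733 -0.3615]
top 3356 ((-46.51510238647461, -60.68706512451172), (153.37588500976562, 107.60193634033203), 89.61739349365234) [-47.9 -58.9]
scene 2842 ((-40.95137023925781, -87.14649200439453), (190.7086181640625, 117.53558349609375), 89.59933471679688) [-38.8 -66.9]
```

View pics/top_e_c.png

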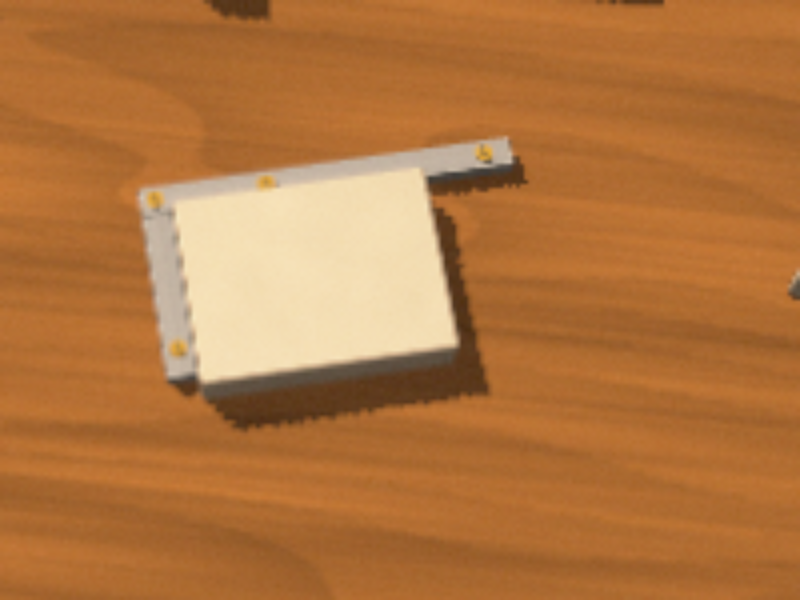

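The board sits in the corner, from (175,203) to (458,348) in the crop, seemingly flush with both bars. I'll take one measurement of the board alone, splitting it from the bar by colour.

```bash
python3 - <<'E'
from h import *
for n in("top","scene"):
    I=cv2.imread(f"pics/{n}_e.png"); s=(340,160) if n=="top" else (375,285)
    m=blob(cv2.inRange(cv2.cvtColor(I,cv2.COLOR_BGR2HSV),(8,30,195),(40,85,255)),s)
    m=cv2.morphologyEx(m,cv2.MORPH_OPEN,np.ones((7,7)))
    ys,xs=np.nonzero(m); q=np.float32([inst(p) for p in plane(n,np.c_[xs,ys],.025)])*1000
    print(n,len(xs),cv2.minAreaRect(q),q.mean(0))
E
```

```text
top 3062 ((-46.87847900390625, -64.02410125732422), (128.7542724609375, 107.07421875), 89.50177764892578) [-48.91556  -63.503056]
scene 2309 ((-49.1688117980957, -60.181007385253906), (136.14520263671875, 100.53954315185547), 89.8825912475586) [-48.72903  -63.535988]
```

```bash
python3 -c "
from cell import arm
print(arm.sign_off())"
```

```text
the job is handed in; nothing more can be done
None
```

The board is pushed home and handed in at about 16 s: it measures about (-49, -63.5) mm in the stop frame (target -50, -65), within 0.5 degrees of parallel, and the small brick, tub and jar were not touched.

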